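Spin-test the revolving plant stand and park it at its mark

ROBOT

A 6-joint arm with a two-finger parallel gripper is mounted at the origin on the work surface. World frame = base frame: x ahead of the robot, y to its left, z up, the work surface at z = 0. Lengths are in m, angles in degrees, forces in N, time in s.
With the tool pointing down it reaches from about 0.4 to 0.825 m from the base axis. Payload 7 kg.
Tool frame: the origin (TCP) lies between the finger pads, 19 mm behind the fingertips; this is the grasp point; x points along the fingers, y is the direction in which the jaws open and shut, and the axes are right-handed (so a half turn about x gives the same grasp; the last joint's range is limited). The gripper opens to 88 mm and grips with 3 to 60 N. Pads are 19 mm wide; open, the fingers measure 130 mm over their backs; the gripper's body (78 mm by 193 mm) begins 47 mm behind the grasp point.
Start: joints at [82.855, 20.546, 0.682, 0, -70.136, -16.507], TCP at [0.271, 0.618, 0.245] pointing down, gripper open.
Joint ranges: [-176.03, 176.03], [-82.01, 121.73], [-58.28, 71.71], [-173.87, 95.51], [-174.79, -0.11], [-173.66, 173.66]. Speed limits (degrees/s): [136.94, 136.94, 172.46, 180, 180, 180].

INTERFACE

Orientations are given as [roll, pitch, yaw] about the fixed x, y, z axes, in that order (R = Rz(yaw) Ry(pitch) Rx(roll)).
In Python, from plant import ctrl gives the robot as it stands.
- The arm moves only by the tool drive_tool, never from a script. Its argument "plan" is a list of rows, each a list of 3 entries, a list of its own where there are three numbers: the shift along the tool's x, y, z in m, then the turn, a rotation vector about the tool's x, y, z in degrees, then the opening, from 0 (shut) to 1 (fully open). In form: [[[dx, dy, dz], [wx, wy, wz], grip], ...]. A call has 1 to 20 rows; each row is the pose to reach, as a shift and turn from the pose measured when the call began, along the tool's axes at that moment; what a row does not reach only later rows make up. A row lasts 1/12 s, in which the tool goes at most 41.7 mm and 7.16 degrees, less where a joint would pass 70% of its speed; a pose out of reach is approached as far as the arm can. A call with a gripper value outside its range is refused whole. The fingers move at their own pace and stop on an object; the grip force is fixed at half the most. Time passes only in rows, so rows that repeat a pose let the fingers close. It gives the time, the measured TCP pose, the force and the opening at its end, in the units of the state.
- ctrl.get_obs(): the state, without advancing time (a new reading comes with each control period).
- ctrl.snapshot(name): name is "scene" or "top" or "wrist"; returns the picture (480x640x3 uint8, blue, green, red); there is no depth.
- ctrl.get_calibration(name): a dict with "fx", "fy", "cx", "cy" (pixels), "R" (3x3) and "t" (3): a world point X has camera coordinates R X + t. Camera axes: x right, y down, z forward; pixel columns grow to the right and rows downward; lengths in m; the calibration is good to about 2 mm. A picture is of the moment at which its call begins: read the wrist's pose just before it. get_calibration takes no time and is no camera call; for the wrist camera it gives the pose at the moment of the call.
- ctrl.close_job(): hands the job in, once; it reports no verdict.
Trained networks look in the newest picture that a camera, given by its name, has taken for a name from the list of things; names that differ only in an ending like _2 or _b are one class to them, and where a whole thing is asked for, a point or a joint stands for the part that bears it (a point fixed in the world has none). Each returns a list of dicts, best first, with "confidence" (0 to 1); they miss things now and then, are a little off and sometimes report something else, mostly with a low value. They report only what shows in the picture. A call takes as long as a camera call. They do not tell look-alikes from the thing itself.
- ctrl.cut_out(camera, name): "pixels" (480x640 bool, what is visible of it) and "pixel" ([column, row] in pixels, amid what is visible of it).
- ctrl.landmark_of(camera, name): "pixel" ([column, row] in pixels: a listed point, or the origin of a listed thing).
The state is a dict: "clock": time; "joint_pos": joint angles; "qvel": joint speeds; "tau": joint torques, N m; "tool_pos": TCP position; "orientation": TCP orientation; "force": force on the tool from outside, world axes, zero at the start; "moment": the same for the moment, N m; "opening": finger opening in m.
Only numpy, scipy, OpenCV 4.12 (cv2) and the standard library are available. Lean on these libraries where they do the work, as an engineer would, in place of code of your own. Each camera call takes 0.05 s, during which the arm holds its last target. There are 200 camera calls.

TASK

Check that the revolving plant stand runs freely: push its red knob so that the disc turns by itself (about one radian per second, one turn in six seconds; either way round), then keep the gripper, pointing down, close above the moving knob without touching the stand, for five seconds without a break while it coasts. After that stop the disc with the knob right beside the brass tab and let go; the jar on the disc must stay standing, and the clock, the cup and the books are left alone.

Things in the scene. Friction and masses are not known exactly. Their poses are not given: they have to be found in the camera images.
- stand: revolving plant stand, its wooden foot (radius 85 mm) fixed to the table; it carries a pale wooden disc (radius 140 mm, flat top 48 mm above the table, rim lip up to 56 mm) with a red knob and, across from it, a potted plant. Flat felt spots on the disc, seen from above: blue 90 degrees anticlockwise from the knob, yellow 90 degrees clockwise. Origin on the axis of rotation at table height
- turntable (a joint): angle of the disc, rad, positive anticlockwise from above, no end stop (counts on over full turns); 0 with the knob on the stand's +x axis; the brass tab is at 2.2. Disc with pot and knob 1.5 kg, inertia about the axis 0.0137 kg m2 (true value 0.75 to 1.3 times that); bearing drag 0.0007 N m s/rad plus dry friction 0.0004 N m: from 1 rad/s it coasts to half speed in 5.5 to 10 s
- knob_top (a point): centre of the top face of the red knob, a round plastic post 30 mm in diameter and 52 mm tall on the disc, 120 mm from the axis, top 100 mm above the table; moves with the disc. When following, the TCP belongs about 45 mm above this point (accepted: 23 to 90 mm above it and within 25 mm of it sideways)
- mark (a point): where the knob's top belongs when parked (within 15 mm): 120 mm from the axis, 100 mm above the table, at the angle of the brass tab. The tab is an upright brass block 18 x 34 mm, 42 mm tall, fixed to the foot just outside the disc's rim, centred 166 mm from the axis; it does not turn
- hub (a point): point on the axis of rotation at the height of the disc's top, 48 mm above the table; fixed
- plant (a point): centre of the pot's rim, 110 mm above the table: terracotta pot fixed to the disc, across the axis from the knob, 45 mm from the axis, 46 mm in radius; leaves reach about 55 mm from this point sideways and 180 mm above the table
- jar: small amber jar with a white lid, 40 mm in diameter, 55 mm tall, 0.12 kg, standing loose on the disc about 80 mm from the axis, at first near the blue felt spot, and riding along with the disc; origin at the centre of its underside. It must stay upright on the disc
- clock: white alarm clock, 45 x 90 x 80 mm (x, y, z), loose, beside the work at the left; origin at the centre of its underside; to be left alone
- cup: blue mug, 76 mm in diameter, 85 mm tall, loose, at the far left; origin at the centre of its underside; to be left alone
- books: two stacked books, about 200 x 135 x 46 mm, loose, at the right; origin at the centre of the underside; to be left alone
Mind the look-alikes: they are no part of the job. What is shaped like the jar but turquoise is not meant.

How it is judged:
By the outcome, as a careful person would: the job done as asked, in the order asked, and still so for the second after the job is handed in, with the robot touching nothing.
It also fails if it takes over 72 s, if anything falls off the work surface, if the arm or the gripper's body presses on something with over 40 N, if the wrist force passes 120 N, or if a joint passes its speed limit or range.

## Working session

There is one attempt and no reset: what is moved stays moved. The work goes in short steps, Python scripts to look and compute and a tool call to move; the robot and the scene stay as the last step left them, time stands still between calls to the robot, and variables do not carry over. Pictures are saved under pics/ and viewed, about 8 in all and at most 12, crops included, and the job is handed in when it is done.

Besides the shell and the picture viewer there is one more tool, called by a JSON object that holds its "op" and its "data", one argument or row to a line. drive_tool: Moves the arm, as the interface text tells. Its arguments: {"type":"object","properties":{"plan":{"type":"array","items":{"type":"array"}}},"required":["plan"]}

```bash
ls; mkdir -p pics; cat > h.py <<'E'
import numpy as np, cv2, sys
sys.path.insert(0,'.')
from plant import ctrl
def ray(c,px):
    R=np.array(c['R']);t=np.array(c['t'])
    d=R.T@np.array([(px[0]-c['cx'])/c['fx'],(px[1]-c['cy'])/c['fy'],1]);return -R.T@t,d
def at_z(c,px,z):
    o,d=ray(c,px);return o+d*(z-o[2])/d[2]
E
python3 - <<'E'
from h import *
print(ctrl.get_obs())
a=[]
for n in ['top','scene']:
    im=ctrl.snapshot(n);cv2.imwrite(f'pics/{n}0.png',im);c=ctrl.get_calibration(n)
    print(n,c)
    for k,z in [('knob_top',.1),('mark',.1),('hub',.048),('plant',.11),('jar',.048),('clock',0),('cup',0),('books',0),('stand',0)]:
        for r in ctrl.landmark_of(n,k)[:3]:
            print(n,k,np.round(r['pixel'],1),round(r['confidence'],2),at_z(c,r['pixel'],z).round(3))
E
```

```text
pics
{'clock': 0.0, 'joint_pos': array([ 8.28564505e+01,  2.05918163e+01,  6.34091029e-01, -2.01168084e-02,
       -7.01356369e+01, -1.65071254e+01]), 'qvel': array([ 0.03737654, -0.03441918,  0.00831785, -0.033184  , -0.10321429,
       -0.01846835]), 'tau': array([ 4.37069320e-04, -5.82709622e+01,  2.93066704e+01,  6.99735850e+00,
        7.29675448e-03, -1.51614631e-04]), 'tool_pos': array([0.27061897, 0.61788068, 0.24442078]), 'orientation': array([  95.05798609,   89.90474112, -108.59953984]), 'force': array([-0.6584695 , -0.52801093, -0.4855248 ]), 'moment': array([ 0.00984255, -0.08052105, -0.02044752]), 'opening': 0.08753301910078698}
top {'fx': 529.3873383489757, 'fy': 529.3873383489757, 'cx': 313.8106729420709, 'cy': 242.55204833573728, 'R': array([[ 0.01021963, -0.99993683, -0.00467818],
       [-0.99864912, -0.00996789, -0.0509959 ],
       [ 0.05094605,  0.00519302, -0.99868791]]), 't': array([-0.01887869,  0.6078369 ,  1.59745687])}
top knob_top [289.5 292.6] 0.81 [0.459 0.055 0.1  ]
top hub [270.1 256. ] 0.8 [0.565 0.117 0.048]
top plant [256.4 239.4] 0.63 [0.611 0.152
[... 624 characters left out ...]
8335967, -0.15785754,  2.04303145])}
scene knob_top [286.  205.2] 0.83 [0.454 0.059 0.1  ]
scene mark [351.3 230. ] 0.81 [0.672 0.078 0.1  ]
scene hub [323.9 222. ] 0.73 [0.545 0.122 0.048]
scene plant [343.5 206.7] 0.85 [0.595 0.146 0.11 ]
scene jar [378.1 290. ] 0.86 [ 0.838 -0.032  0.048]
scene jar [290.8 291.7] 0.79 [ 0.672 -0.178  0.048]
scene jar [320.8 237. ] 0.49 [0.584 0.057 0.048]
scene clock [358.9 175.8] 0.88 [0.421 0.481 0.   ]
scene clock [403.7 196.4] 0.53 [0.611 0.466 0.   ]
scene cup [403.6 197.8] 0.94 [0.615 0.458 0.   ]
scene books [151.5 359.8] 0.71 [ 0.545 -0.524  0.   ]
scene stand [328.7 238.2] 0.67 [0.565 0.121 0.   ]
scene stand [401.2 197.5] 0.42 [0.608 0.454 0.   ]
```

```bash
python3 - <<'E'
from h import *
im=cv2.imread('pics/top0.png');a=cv2.resize(im[150:350,180:400],None,fx=2.7,fy=2.7,interpolation=2)
cv2.imwrite('pics/top0c.png',a)
E
```

```text
(no output)
```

View pics/top0c.png

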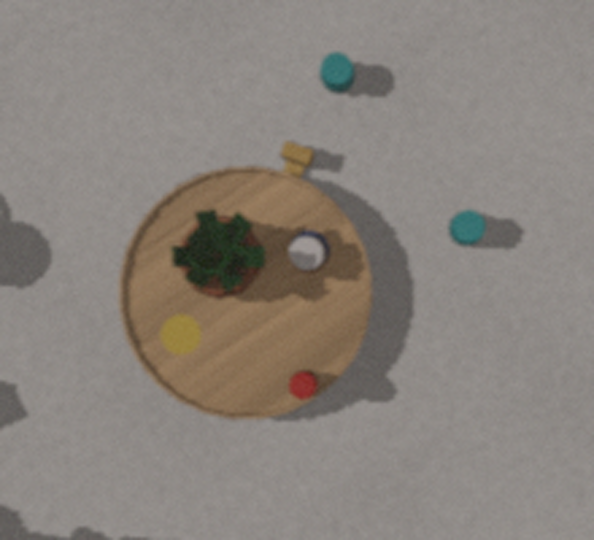

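View pics/scene0.png

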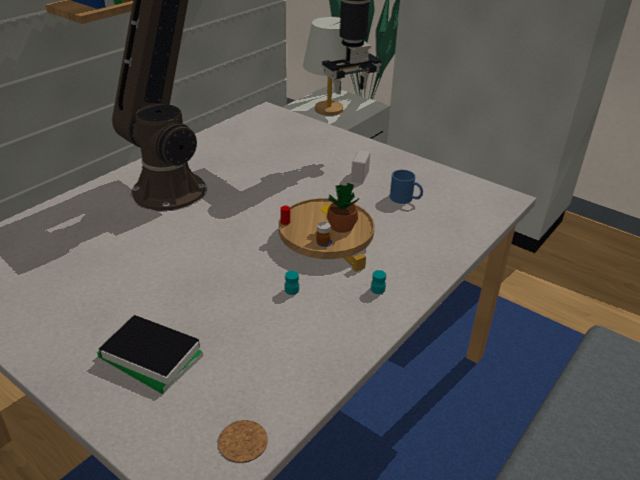

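Jar candidates in the top picture are the amber one with the white lid at (294,243), on the disc near where blue should be, and two turquoise look-alikes at (305,177) and (353,234) on the table. The one on the disc is the jar, and the crop confirms it. The knob is at (292,293), the tab at (290,208), yellow at (247,274) and the hub at about (271,258).

```bash
python3 - <<'E'
from h import *
from scipy.spatial.transform import Rotation as Ro
from scipy.optimize import least_squares
im=cv2.imread('pics/top0.png');c=ctrl.get_calibration('top')
hsv=cv2.cvtColor(im,cv2.COLOR_BGR2HSV)
def blob(lo,hi):
    m=cv2.inRange(hsv,lo,hi);m[:150]=0;m[350:]=0;m[:,:180]=0;m[:,400:]=0
    n,l,s,ce=cv2.connectedComponentsWithStats(m);return [(ce[i].round(1),s[i,4],l==i) for i in np.argsort(-s[1:,4])[:2]+1]
d=blob((8,60,40),(22,255,255))[0];print(d[:2])
cs,_=cv2.findContours(d[2].astype(np.uint8),0,cv2.CHAIN_APPROX_NONE)
h=cv2.convexHull(max(cs,key=len))[:,0]
P=np.array([at_z(c,p,.054)[:2] for p in h])
f=least_squares(lambda x:np.hypot(*(P-x[:2]).T)-.14,[.555,.118],loss='soft_l1',f_scale=.003);H=f.x;print('hub',H,np.abs(f.fun).mean())
for nm,lo,hi,z in [('knob',(0,150,80),(5,255,255),.098),('tab',(18,130,100),(24,255,255),.03),('yellow',(24,100,80),(34,255,255),.048)]:
    for b in blob(lo,hi)[:2]:
        p=at_z(c,b[0],z)[:2];v=p-H;print(nm,b[:2],p.round(3),np.hypot(*v).round(3),np.degrees(np.arctan2(v[1],v[0])).round(1))
o=ctrl.get_obs();R=Ro.from_euler('xyz',o['orientation'],degrees=True).as_matrix();print(R.round(3))
E
```

```text
(array([271.1, 258.4]), np.int32(6106))
hub [0.56062218 0.11472709] 0.0026336752934928097
knob (array([291.8, 292.1]), np.int32(72)) [0.46  0.049] 0.12 -146.6
tab (array([246.5, 273.4]), np.int32(161)) [0.512 0.189] 0.089 123.1
tab (array([287. , 206.4]), np.int32(5)) [0.716 0.07 ] 0.162 -16.2
[[-0.    -0.401 -0.916]
 [-0.    -0.916  0.401]
 [-1.     0.     0.   ]]
```

{"op": "drive_tool", "data": {
  "plan": [
    [[0.01,0.08,-0.07],[20,0,0],0.62],
    [[0.03,0.4454,-0.4013],[123,0,0],0.62],
    [[0.03,0.4454,-0.4013],[123,0,0],0.62],
    [[0.03,0.4454,-0.4013],[123,0,0],0.62],
    [[0.03,0.4454,-0.4013],[123,0,0],0.62],
    [[0.03,0.4454,-0.4013],[123,0,0],0.62],
    [[0.03,0.4454,-0.4013],[123,0,0],0.62],
    [[0.03,0.4454,-0.4013],[123,0,0],0.62],
    [[0.03,0.4454,-0.4013],[123,0,0],0.62],
    [[0.03,0.4454,-0.4013],[123,0,0],0.62],
    [[0.03,0.4454,-0.4013],[123,0,0],0.62],
    [[0.03,0.4454,-0.4013],[123,0,0],0.62],
    [[0.03,0.4454,-0.4013],[123,0,0],0.62],
    [[0.03,0.4454,-0.4013],[123,0,0],0.62],
    [[0.03,0.4454,-0.4013],[123,0,0],0.62],
    [[0.03,0.4454,-0.4013],[123,0,0],0.62],
    [[0.03,0.4454,-0.4013],[123,0,0],0.62],
    [[0.03,0.4454,-0.4013],[123,0,0],0.62],
    [[0.03,0.4454,-0.4013],[123,0,0],0.62],
    [[0.03,0.4454,-0.4013],[123,0,0],0.62]
  ]
}}

```text
clock: 2.67
tool_pos: [0.4597, 0.0495, 0.2155]
orientation: [-8.2, 90.0, 25.4]
force: [0.6, -0.5, -0.1]
opening: 0.0544
```

```bash
python3 - <<'E'
from h import *
o=ctrl.get_obs();c=ctrl.get_calibration('wrist');im=ctrl.snapshot('wrist');cv2.imwrite('pics/w1.png',im)
H=np.array([.5606,.1147])
for k,z in [('knob_top',.1),('mark',.1),('hub',.048),('plant',.11),('jar',.048)]:
    for r in ctrl.landmark_of('wrist',k)[:2]:
        p=at_z(c,r['pixel'],z)[:2];v=p-H;print(k,np.round(r['pixel'],1),round(r['confidence'],2),p.round(3),np.hypot(*v).round(3),np.degrees(np.arctan2(v[1],v[0])).round(1))
E
```

```text
knob_top [320.4 237.6] 0.63 [0.458 0.048] 0.123 -147.2
hub [322.6 336.9] 0.63 [0.559 0.118] 0.004 118.9
jar [ 96.6 251.7] 0.66 [ 0.6   -0.112] 0.23 -80.1
```

View pics/w1.png

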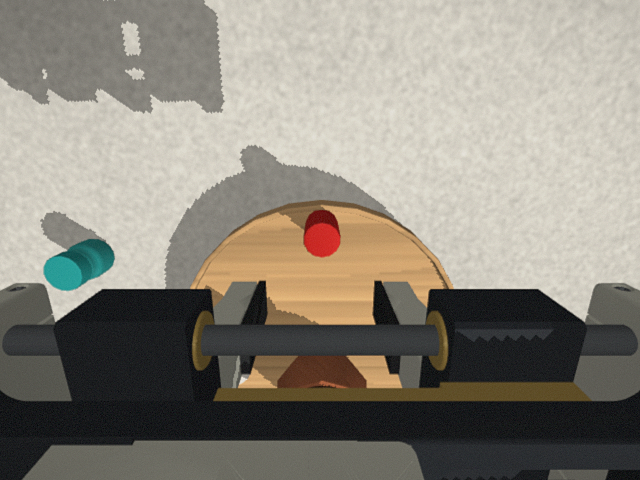

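Knob top at about (322,238), centred between the jaws. The pot is behind the gripper, and the turquoise jar at (70,265) is not meant. Next I'll lower the gripper over the knob.

{"op": "drive_tool", "data": {
  "plan": [
    [[0.04,0,0],[0,0,0],0.62],
    [[0.08,0,0],[0,0,0],0.62],
    [[0.12,0,0],[0,0,0],0.62],
    [[0.1235,0,0],[0,0,0],0.62],
    [[0.1235,0,0],[0,0,0],0.62]
  ]
}}

```text
clock: 3.38
tool_pos: [0.4584, 0.0488, 0.0906]
orientation: [178.4, 89.7, -148.1]
force: [-0.2, -0.1, 1.7]
opening: 0.0541
```

```bash
cat >> h.py <<'E'
from scipy.spatial.transform import Rotation as Ro
H=np.array([.560,.1155])
def plan(ang,z,turn,grip,rad=.12):
    "rows to world angles (rad), heights, turns anticlockwise (rad), grip"
    o=ctrl.get_obs();R=Ro.from_euler('xyz',o['orientation'],degrees=True).as_matrix();p=o['tool_pos'];rows=[]
    for a,zz,t,g in zip(ang,z,turn,grip):
        w=np.array([H[0]+rad*np.cos(a),H[1]+rad*np.sin(a),zz]);d=R.T@(w-p)
        rows.append([[round(float(x),3) for x in d],[round(-float(np.degrees(t)),1),0,0],g])
    print('t',o['clock'],p.round(4));print(rows)
E
python3 - <<'E'
from h import *
o=ctrl.get_obs();print(o['tool_pos'],o['force'],o['joint_pos'].round(1))
im=ctrl.snapshot('wrist');cv2.imwrite('pics/w2.png',im)
v=[.3]*4+[.4,.5,.6,.7,.8,.9,1,1.1,1.1,1.1]+[1.08]*3+[.8]*3
s=np.cumsum(v)/12
a0=np.arctan2(*(o['tool_pos'][:2]-H)[::-1]);print(np.degrees(a0),np.hypot(*(o['tool_pos'][:2]-H)))
plan(a0+s,[.092]*17+[.128,.155,.158],s,[.62]*14+[1]*6)
E
```

```text
[0.4584192  0.04883631 0.09057022] [-0.15784316 -0.14044928  1.67519452] [ 30.7  10.3 -37.1   0.  -43.  -87.2]
-146.72460222489715 0.1215018796680709
t 3.4333 [0.46   0.0496 0.0925]
[[[0.0, -0.003, -0.0], [-1.4, 0, 0], 0.62], [[0.0, -0.006, -0.0], [-2.9, 0, 0], 0.62], [[0.0, -0.009, 0.0], [-4.3, 0, 0], 0.62], [[0.0, -0.012, 0.0], [-5.7, 0, 0], 0.62], [[0.0, -0.016, 0.001], [-7.6, 0, 0], 0.62], [[0.0, -0.021, 0.002], [-10.0, 0, 0], 0.62], [[0.0, -0.027, 0.003], [-12.9, 0, 0], 0.62], [[0.0, -0.033, 0.004], [-16.2, 0, 0], 0.62], [[0.0, -0.041, 0.007], [-20.1, 0, 0], 0.62], [[0.0, -0.049, 0.01], [-24.4, 0, 0], 0.62], [[0.0, -0.058, 0.015], [-29.1, 0, 0], 0.62], [[0.0, -0.068, 0.02], [-34.4, 0, 0], 0.62], [[0.0, -0.076, 0.027], [-39.6, 0, 0], 0.62], [[0.0, -0.085, 0.034], [-44.9, 0, 0], 0.62], [[0.0, -0.092, 0.042], [-50.0, 0, 0], 1], [[0.0, -0.098, 0.051], [-55.2, 0, 0], 1], [[0.0, -0.104, 0.06], [-60.4, 0, 0], 1], [[-0.036, -0.108, 0.067], [-64.2, 0, 0], 1], [[-0.063, -0.111, 0.074], [-68.0, 0, 0], 1], [[-0.066, -0.114, 0.082], [-71.8, 0, 0], 1]]
```

View pics/w2.png

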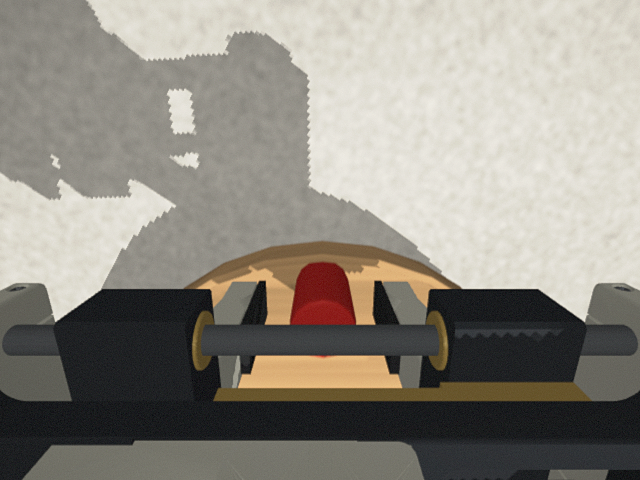

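The knob at (322,305) sits centred between the pads, with about 12 mm of gap on each side. Now pushing.

{"op": "drive_tool", "data": {
  "plan": [
    [[0.0,-0.003,0.0],[-1.4,0,0],0.62],
    [[0.0,-0.006,0.0],[-2.9,0,0],0.62],
    [[0.0,-0.009,0.0],[-4.3,0,0],0.62],
    [[0.0,-0.012,0.0],[-5.7,0,0],0.62],
    [[0.0,-0.016,0.001],[-7.6,0,0],0.62],
    [[0.0,-0.021,0.002],[-10.0,0,0],0.62],
    [[0.0,-0.027,0.003],[-12.9,0,0],0.62],
    [[0.0,-0.033,0.004],[-16.2,0,0],0.62],
    [[0.0,-0.041,0.007],[-20.1,0,0],0.62],
    [[0.0,-0.049,0.01],[-24.4,0,0],0.62],
    [[0.0,-0.058,0.015],[-29.1,0,0],0.62],
    [[0.0,-0.068,0.02],[-34.4,0,0],0.62],
    [[0.0,-0.076,0.027],[-39.6,0,0],0.62],
    [[0.0,-0.085,0.034],[-44.9,0,0],0.62],
    [[0.0,-0.092,0.042],[-50.0,0,0],1],
    [[0.0,-0.098,0.051],[-55.2,0,0],1],
    [[0.0,-0.104,0.06],[-60.4,0,0],1],
    [[-0.036,-0.108,0.067],[-64.2,0,0],1],
    [[-0.063,-0.111,0.074],[-68.0,0,0],1],
    [[-0.066,-0.114,0.082],[-71.8,0,0],1]
  ]
}}

```text
clock: 5.1
tool_pos: [0.5959, 0.0003, 0.1677]
orientation: [-103.7, 89.4, 1.9]
force: [1.8, -0.3, -0.4]
opening: 0.0858
```

```bash
cat >> h.py <<'E'
def look(save=None):
    "knob angle (deg) by red blob in wrist picture + networks"
    o=ctrl.get_obs();c=ctrl.get_calibration('wrist');im=ctrl.snapshot('wrist')
    hsv=cv2.cvtColor(im,cv2.COLOR_BGR2HSV)
    if save: cv2.imwrite(save,im)
    m=cv2.inRange(hsv,(0,150,60),(5,255,255))|cv2.inRange(hsv,(175,150,60),(180,255,255));print('red',m.sum()//255)
    l=ctrl.landmark_of('wrist','knob_top');p=None
    ta=np.degrees(np.arctan2(*(o['tool_pos'][:2]-H)[::-1]))
    print('t',round(o['clock'],3),'tcp',o['tool_pos'].round(4),'ang',ta.round(1),'r',np.hypot(*(o['tool_pos'][:2]-H)).round(4),'grip',round(o['opening'],4),'F',o['force'].round(1),'j',o['joint_pos'].round(0))
    for r in l[:1]:
        q=at_z(c,r['pixel'],.1)[:2];v=q-H;print('knob net',np.round(r['pixel']),round(r['confidence'],2),q.round(3),np.hypot(*v).round(3),np.degrees(np.arctan2(v[1],v[0])).round(1))
    ys,xs=np.nonzero(m)
    if len(xs):
        # seen red: pick angle whose projected cylinder centre matches blob columns/rows
        R=np.array(c['R']);t=np.array(c['t']);best=[]
        for a in np.radians(np.arange(-180,180,1.)):
            th=np.linspace(0,2*np.pi,24)
            X=np.array([[H[0]+.12*np.cos(a)+.015*np.cos(u),H[1]+.12*np.sin(a)+.015*np.sin(u),z] for u in th for z in (.048,.1)])
            Y=X@R.T+t
            if (Y[:,2]<.02).any(): continue
            uv=np.c_[c['fx']*Y[:,0]/Y[:,2]+c['cx'],c['fy']*Y[:,1]/Y[:,2]+c['cy']]
            if abs(uv).max()>5000: continue
            k=np.zeros(m.shape,np.uint8);cv2.fillConvexPoly(k,cv2.convexHull(uv.astype(np.int32)),255)
            best.append(((k&m).astype(bool).sum()-.3*(k.astype(bool)&(m==0)).sum(),np.degrees(a)))
        best.sort(reverse=True);print('knob fit',[(int(s),round(a)) for s,a in best[:4]],'blob',xs.mean().round(),ys.mean().round())
    print('t after',ctrl.get_obs()['clock'])
E
python3 -c "
from h import *
look('pics/w3.png')"
```

```text
red 2051
t 5.1 tcp [5.959e-01 3.000e-04 1.677e-01] ang -72.7 r 0.1206 grip 0.0858 F [ 1.8 -0.3 -0.4] j [ 19.  16. -16.   0. -57.  -3.]
knob net [314. 267.] 0.58 [0.6   0.003] 0.119 -70.2
knob fit [(1936, -71), (1895, -70), (1805, -72), (1699, -69)] blob 315.0 257.0
t after 5.2
```

```bash
cat >> h.py <<'E'
def follow(t0,a0,w,n,z=.155,grip=1,tau=9.,lead=0.0,turn=0):
    "knob at a0 deg at t0 with speed w; rows end at now+k/12"
    t=ctrl.get_obs()['clock']+np.arange(1,n+1)/12+lead
    a=a0+np.degrees(w)*tau*(1-np.exp(-(t-t0)/tau)); 
    plan(np.radians(a),[z]*n,[0]*n,[grip]*n); print('end ang',a[-1].round(1),'t',t[-1].round(3))
E
python3 -c "
from h import *
follow(5.1,-70.5,1.05,10)"
```

```text
t 5.2 [0.5947 0.0006 0.1638]
[[[0.009, -0.028, 0.004], [-0.0, 0, 0], 1], [[0.009, -0.038, 0.007], [-0.0, 0, 0], 1], [[0.009, -0.047, 0.011], [-0.0, 0, 0], 1], [[0.009, -0.056, 0.016], [-0.0, 0, 0], 1], [[0.009, -0.065, 0.021], [-0.0, 0, 0], 1], [[0.009, -0.073, 0.027], [-0.0, 0, 0], 1], [[0.009, -0.08, 0.033], [-0.0, 0, 0], 1], [[0.009, -0.087, 0.04], [-0.0, 0, 0], 1], [[0.009, -0.093, 0.048], [-0.0, 0, 0], 1], [[0.009, -0.098, 0.055], [-0.0, 0, 0], 1]]
end ang -17.2 t 6.033
```

{"op": "drive_tool", "data": {
  "plan": [
    [[0.009,-0.028,0.004],[0,0,0],1],
    [[0.009,-0.038,0.007],[0,0,0],1],
    [[0.009,-0.047,0.011],[0,0,0],1],
    [[0.009,-0.056,0.016],[0,0,0],1],
    [[0.009,-0.065,0.021],[0,0,0],1],
    [[0.009,-0.073,0.027],[0,0,0],1],
    [[0.009,-0.08,0.033],[0,0,0],1],
    [[0.009,-0.087,0.04],[0,0,0],1],
    [[0.009,-0.093,0.048],[0,0,0],1],
    [[0.009,-0.098,0.055],[0,0,0],1]
  ]
}}

```text
clock: 6.03
tool_pos: [0.6748, 0.0808, 0.1553]
orientation: [-101.5, 89.6, 4.0]
force: [0.2, -0.2, -0.6]
opening: 0.0875
```

```bash
python3 -c "
from h import *
look('pics/w4.png')"
```

```text
red 2367
t 6.033 tcp [0.6748 0.0808 0.1553] ang -16.8 r 0.12 grip 0.0875 F [ 0.2 -0.2 -0.6] j [ 23.  24.  -6.   0. -59.  -8.]
knob net [308. 294.] 0.79 [0.679 0.098] 0.12 -8.5
knob fit [(2245, -9), (2169, -8), (2150, -10), (2062, -7)] blob 311.0 282.0
t after 6.1333
```

View pics/w4.png

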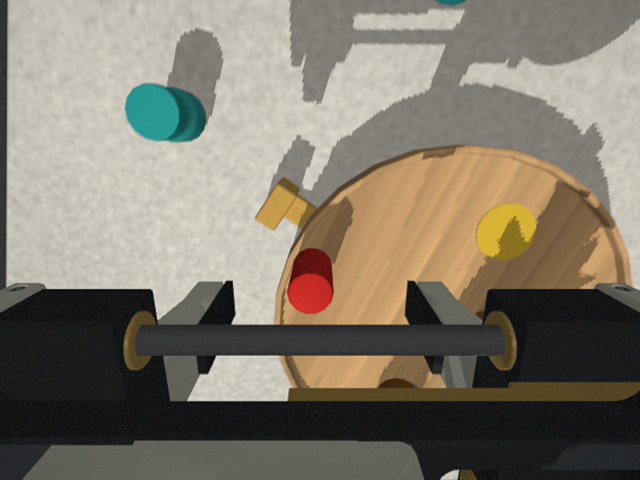

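The knob at (311,282) is near the brass tab, whose top is at about (278,203), with the turquoise look-alike at (160,112). The knob runs at about 1.1 rad/s and I'm 8° behind it.

```bash
python3 -c "
from h import *
c=ctrl.get_calibration('wrist')
for px in [(278,204),(302,212),(310,180)]:
  p=at_z(c,px,.042)[:2];v=p-H;print(p.round(3),np.hypot(*v).round(3),np.degrees(np.arctan2(v[1],v[0])).round(1))
follow(6.033,-8.8,1.11,16,tau=11,lead=.02)"
```

```text
[0.714 0.061] 0.164 -19.6
[0.696 0.062] 0.146 -21.6
[0.696 0.037] 0.157 -30.0
t 6.1333 [0.6749 0.0811 0.1552]
[[[0.0, -0.016, 0.04], [-0.0, 0, 0], 1], [[0.0, -0.018, 0.051], [-0.0, 0, 0], 1], [[0.0, -0.018, 0.061], [-0.0, 0, 0], 1], [[0.0, -0.018, 0.072], [-0.0, 0, 0], 1], [[0.0, -0.017, 0.083], [-0.0, 0, 0], 1], [[0.0, -0.015, 0.093], [-0.0, 0, 0], 1], [[0.0, -0.012, 0.103], [-0.0, 0, 0], 1], [[0.0, -0.008, 0.113], [-0.0, 0, 0], 1], [[0.0, -0.004, 0.122], [-0.0, 0, 0], 1], [[0.0, 0.002, 0.131], [-0.0, 0, 0], 1], [[-0.0, 0.008, 0.139], [-0.0, 0, 0], 1], [[-0.0, 0.014, 0.146], [-0.0, 0, 0], 1], [[-0.0, 0.022, 0.153], [-0.0, 0, 0], 1], [[-0.0, 0.029, 0.16], [-0.0, 0, 0], 1], [[-0.0, 0.037, 0.165], [-0.0, 0, 0], 1], [[-0.0, 0.046, 0.17], [-0.0, 0, 0], 1]]
end ang 77.8 t 7.487
```

{"op": "drive_tool", "data": {
  "plan": [
    [[0,-0.016,0.038],[0,0,0],1],
    [[0.0,-0.018,0.051],[0,0,0],1],
    [[0.0,-0.018,0.061],[0,0,0],1],
    [[0.0,-0.018,0.072],[0,0,0],1],
    [[0.0,-0.017,0.083],[0,0,0],1],
    [[0.0,-0.015,0.093],[0,0,0],1],
    [[0.0,-0.012,0.103],[0,0,0],1],
    [[0.0,-0.008,0.113],[0,0,0],1],
    [[0.0,-0.004,0.122],[0,0,0],1],
    [[0.0,0.002,0.131],[0,0,0],1],
    [[0,0.008,0.139],[0,0,0],1],
    [[0,0.014,0.146],[0,0,0],1],
    [[0,0.022,0.153],[0,0,0],1],
    [[0,0.029,0.16],[0,0,0],1],
    [[0,0.037,0.165],[0,0,0],1],
    [[0,0.046,0.17],[0,0,0],1]
  ]
}}

```text
clock: 7.47
tool_pos: [0.5842, 0.233, 0.1546]
orientation: [-101.0, 89.6, 4.5]
force: [0.5, 0.5, -0.3]
opening: 0.0872
```

```bash
python3 -c "
from h import *
look('pics/w5.png')"
```

```text
red 2348
t 7.467 tcp [0.5842 0.233  0.1546] ang 78.4 r 0.1199 grip 0.0872 F [ 0.5  0.5 -0.3] j [ 40.  20. -13.   0. -57. -24.]
knob net [321. 271.] 0.97 [0.584 0.232] 0.119 78.3
knob fit [(2235, 79), (2228, 78), (2070, 80), (2008, 77)] blob 321.0 262.0
t after 7.5667
```

```bash
python3 -c "
from h import *
follow(7.467,78.4,1.008,20,tau=12.5,lead=.01)"
```

```text
t 7.5667 [0.5835 0.2329 0.1549]
[[[-0.0, 0.021, 0.009], [-0.0, 0, 0], 1], [[-0.0, 0.03, 0.011], [-0.0, 0, 0], 1], [[-0.0, 0.04, 0.012], [-0.0, 0, 0], 1], [[-0.0, 0.05, 0.013], [-0.0, 0, 0], 1], [[-0.001, 0.06, 0.013], [-0.0, 0, 0], 1], [[-0.001, 0.069, 0.012], [-0.0, 0, 0], 1], [[-0.001, 0.079, 0.011], [-0.0, 0, 0], 1], [[-0.001, 0.088, 0.008], [-0.0, 0, 0], 1], [[-0.001, 0.097, 0.005], [-0.0, 0, 0], 1], [[-0.001, 0.105, 0.002], [-0.0, 0, 0], 1], [[-0.001, 0.114, -0.003], [-0.0, 0, 0], 1], [[-0.001, 0.122, -0.008], [-0.0, 0, 0], 1], [[-0.001, 0.129, -0.013], [-0.0, 0, 0], 1], [[-0.001, 0.136, -0.019], [-0.0, 0, 0], 1], [[-0.001, 0.142, -0.025], [-0.0, 0, 0], 1], [[-0.001, 0.148, -0.032], [-0.0, 0, 0], 1], [[-0.001, 0.153, -0.039], [-0.0, 0, 0], 1], [[-0.001, 0.158, -0.047], [-0.0, 0, 0], 1], [[-0.001, 0.162, -0.055], [-0.0, 0, 0], 1], [[-0.001, 0.166, -0.063], [-0.0, 0, 0], 1]]
end ang 174.0 t 9.243
```

{"op": "drive_tool", "data": {
  "plan": [
    [[0,0.021,0.009],[0,0,0],1],
    [[0,0.03,0.011],[0,0,0],1],
    [[0,0.04,0.012],[0,0,0],1],
    [[0,0.05,0.013],[0,0,0],1],
    [[-0.001,0.06,0.013],[0,0,0],1],
    [[-0.001,0.069,0.012],[0,0,0],1],
    [[-0.001,0.079,0.011],[0,0,0],1],
    [[-0.001,0.088,0.008],[0,0,0],1],
    [[-0.001,0.097,0.005],[0,0,0],1],
    [[-0.001,0.105,0.002],[0,0,0],1],
    [[-0.001,0.114,-0.003],[0,0,0],1],
    [[-0.001,0.122,-0.008],[0,0,0],1],
    [[-0.001,0.129,-0.013],[0,0,0],1],
    [[-0.001,0.136,-0.019],[0,0,0],1],
    [[-0.001,0.142,-0.025],[0,0,0],1],
    [[-0.001,0.148,-0.032],[0,0,0],1],
    [[-0.001,0.153,-0.039],[0,0,0],1],
    [[-0.001,0.158,-0.047],[0,0,0],1],
    [[-0.001,0.162,-0.055],[0,0,0],1],
    [[-0.001,0.166,-0.063],[0,0,0],1]
  ]
}}

```text
clock: 9.23
tool_pos: [0.4404, 0.1268, 0.1548]
orientation: [-99.7, 89.6, 5.8]
force: [0.4, -0.0, 0.0]
opening: 0.0874
```

```bash
python3 -c "
from h import *
look('pics/w6.png')
follow(7.467,78.4,1.008,20,tau=12.5,lead=.01)"
```

```text
red 2338
t 9.233 tcp [0.4404 0.1268 0.1548] ang 174.6 r 0.1202 grip 0.0874 F [ 0.4 -0.   0. ] j [ 41.   5. -33.   0. -52. -26.]
knob net [322. 277.] 0.85 [0.439 0.13 ] 0.122 173.0
knob fit [(2219, 174), (2145, 173), (2139, 175), (1981, 172)] blob 322.0 264.0
t after 9.3333
t 9.3333 [0.4401 0.1264 0.1548]
[[[-0.0, 0.005, -0.017], [-0.0, 0, 0], 1], [[-0.0, 0.006, -0.025], [-0.0, 0, 0], 1], [[-0.0, 0.007, -0.034], [-0.0, 0, 0], 1], [[-0.0, 0.007, -0.042], [-0.0, 0, 0], 1], [[-0.0, 0.007, -0.051], [-0.0, 0, 0], 1], [[-0.0, 0.006, -0.059], [-0.0, 0, 0], 1], [[-0.0, 0.005, -0.067], [-0.0, 0, 0], 1], [[-0.0, 0.003, -0.075], [-0.0, 0, 0], 1], [[-0.0, 0.0, -0.083], [-0.0, 0, 0], 1], [[-0.0, -0.003, -0.091], [-0.0, 0, 0], 1], [[-0.0, -0.006, -0.098], [-0.0, 0, 0], 1], [[-0.0, -0.01, -0.105], [-0.0, 0, 0], 1], [[0.0, -0.014, -0.112], [-0.0, 0, 0], 1], [[0.0, -0.019, -0.118], [-0.0, 0, 0], 1], [[0.0, -0.024, -0.124], [-0.0, 0, 0], 1], [[0.0, -0.03, -0.129], [-0.0, 0, 0], 1], [[0.0, -0.036, -0.135], [-0.0, 0, 0], 1], [[0.0, -0.042, -0.139], [-0.0, 0, 0], 1], [[0.0, -0.048, -0.144], [-0.0, 0, 0], 1], [[0.0, -0.055, -0.148], [-0.0, 0, 0], 1]]
end ang 256.6 t 11.01
```

{"op": "drive_tool", "data": {
  "plan": [
    [[0,0.005,-0.017],[0,0,0],1],
    [[0,0.006,-0.025],[0,0,0],1],
    [[0,0.007,-0.034],[0,0,0],1],
    [[0,0.007,-0.042],[0,0,0],1],
    [[0,0.007,-0.051],[0,0,0],1],
    [[0,0.006,-0.059],[0,0,0],1],
    [[0,0.005,-0.067],[0,0,0],1],
    [[0,0.003,-0.075],[0,0,0],1],
    [[0,0.0,-0.083],[0,0,0],1],
    [[0,-0.003,-0.091],[0,0,0],1],
    [[0,-0.006,-0.098],[0,0,0],1],
    [[0,-0.01,-0.105],[0,0,0],1],
    [[0.0,-0.014,-0.112],[0,0,0],1],
    [[0.0,-0.019,-0.118],[0,0,0],1],
    [[0.0,-0.024,-0.124],[0,0,0],1],
    [[0.0,-0.03,-0.129],[0,0,0],1],
    [[0.0,-0.036,-0.135],[0,0,0],1],
    [[0.0,-0.042,-0.139],[0,0,0],1],
    [[0.0,-0.048,-0.144],[0,0,0],1],
    [[0.0,-0.055,-0.148],[0,0,0],1]
  ]
}}

```text
clock: 11.0
tool_pos: [0.5333, -0.0018, 0.1553]
orientation: [-100.4, 89.6, 5.0]
force: [0.8, 0.2, -0.7]
opening: 0.0878
```

```bash
python3 -c "
from h import *
look('pics/w7.png')"
```

```text
red 2329
t 11.0 tcp [ 0.5333 -0.0018  0.1553] ang -102.8 r 0.1203 grip 0.0878 F [ 0.8  0.2 -0.7] j [ 21.  12. -25.   0. -53.  -6.]
knob net [314. 268.] 0.75 [ 0.538 -0.003] 0.12 -100.6
knob fit [(2215, -101), (2202, -102), (2038, -100), (2004, -103)] blob 316.0 260.0
t after 11.1
```

```bash
cat >> h.py <<'E'
def yawy():
    R=Ro.from_euler('xyz',ctrl.get_obs()['orientation'],degrees=True).as_matrix();return np.degrees(np.arctan2(R[1,1],R[0,1]))%180
E
python3 -c "
from h import *
n=13;t=ctrl.get_obs()['clock']+np.arange(1,n+1)/12+.01;tau=12.5
a=-101.3+np.degrees(.784)*tau*(1-np.exp(-(t-11.0)/tau));y=yawy();print(y,a)
tn=np.minimum(np.maximum(0,a+90-y),4.5*np.arange(1,n+1))
plan(np.radians(a),[.155]*8+[.13,.105,.093,.093,.093],np.radians(tn),[1]*n)"
```

```text
15.467097313926672 [-92.68230303 -89.00868907 -85.35948441 -81.73452687 -78.13365534
 -74.55670977 -71.0035312  -67.4739617  -63.96784441 -60.48502348
 -57.02534414 -53.58865262 -50.17479617]
t 11.1 [ 0.5339 -0.0017  0.1552]
[[[0.0, -0.019, -0.008], [-0.0, 0, 0], 1], [[0.0, -0.026, -0.01], [-0.0, 0, 0], 1], [[0.0, -0.034, -0.012], [-0.0, 0, 0], 1], [[0.0, -0.041, -0.013], [-0.0, 0, 0], 1], [[0.001, -0.049, -0.014], [-0.0, 0, 0], 1], [[0.001, -0.056, -0.014], [-0.0, 0, 0], 1], [[0.001, -0.064, -0.014], [-3.5, 0, 0], 1], [[0.001, -0.071, -0.013], [-7.1, 0, 0], 1], [[0.026, -0.078, -0.012], [-10.6, 0, 0], 1], [[0.051, -0.085, -0.01], [-14.0, 0, 0], 1], [[0.063, -0.092, -0.008], [-17.5, 0, 0], 1], [[0.063, -0.099, -0.006], [-20.9, 0, 0], 1], [[0.063, -0.105, -0.003], [-24.4, 0, 0], 1]]
```

{"op": "drive_tool", "data": {
  "plan": [
    [[0.0,-0.019,-0.008],[0,0,0],1],
    [[0.0,-0.026,-0.01],[0,0,0],1],
    [[0.0,-0.034,-0.012],[0,0,0],1],
    [[0.0,-0.041,-0.013],[0,0,0],1],
    [[0.001,-0.049,-0.014],[0,0,0],1],
    [[0.001,-0.056,-0.014],[0,0,0],1],
    [[0.001,-0.064,-0.014],[-3.5,0,0],1],
    [[0.001,-0.071,-0.013],[-7.1,0,0],1],
    [[0.026,-0.078,-0.012],[-10.6,0,0],1],
    [[0.051,-0.085,-0.01],[-14.0,0,0],1],
    [[0.063,-0.092,-0.008],[-17.5,0,0],1],
    [[0.063,-0.099,-0.006],[-20.9,0,0],1],
    [[0.063,-0.105,-0.003],[-24.4,0,0],1]
  ]
}}

```text
clock: 12.18
tool_pos: [0.6361, 0.0236, 0.0914]
orientation: [-135.2, 89.7, -5.2]
force: [0.1, 0.1, 0.5]
opening: 0.0877
```

```bash
python3 -c "
from h import *
look('pics/w8.png')
im=cv2.imread('pics/w8.png');print(yawy())"
```

```text
red 3353
t 12.183 tcp [0.6361 0.0236 0.0914] ang -50.4 r 0.1193 grip 0.0877 F [0.1 0.1 0.5] j [ 20.  24. -15.   0. -50.  20.]
knob net [314. 331.] 0.82 [0.637 0.026] 0.118 -49.2
knob fit [(2652, -50), (2619, -49), (2434, -51), (2305, -48)] blob 317.0 296.0
t after 12.2833
39.96826808386305
```

View pics/w8.png

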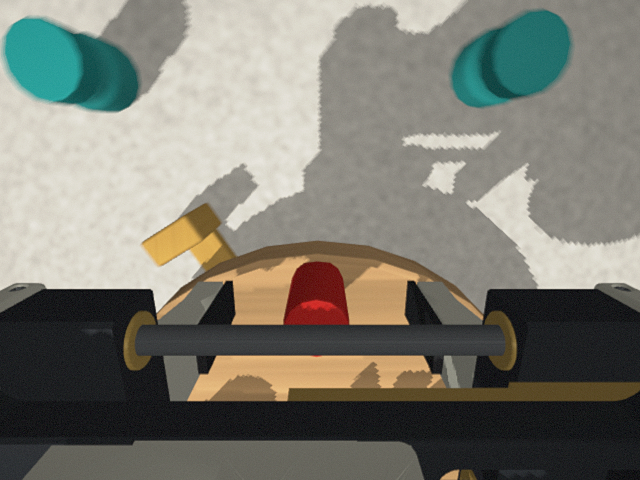

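The jaws straddle the moving knob at (317,296), the tab is at (180,235), and both turquoise jars are clear. Next: narrow the jaws, decelerate to the tab and close gently.

```bash
python3 -c "
from h import *
c=ctrl.get_calibration('wrist')
p=at_z(c,(180,234),.042)[:2]
im=cv2.imread('pics/w8.png');hsv=cv2.cvtColor(im,cv2.COLOR_BGR2HSV)
for p in [at_z(c,(180,235),.042)[:2]]:
  v=p-H;print(p.round(3),np.hypot(*v).round(3),np.degrees(np.arctan2(v[1],v[0])).round(1))
a=np.array([-42.2,-38.8,-35.4,-32,-28.8,-26,-23.8,-22.2,-21,-20.2]+[-20]*10)
tn=np.minimum(a+90-yawy(),5*np.arange(1,21))
plan(np.radians(a),[.092]*20,np.radians(tn),[.6]*12+[.3]*8)"
```

```text
[0.715 0.058] 0.166 -20.4
t 12.2833 [0.637  0.0241 0.0924]
[[[0.0, -0.016, 0.001], [-5.0, 0, 0], 0.6], [[0.0, -0.023, 0.002], [-10.0, 0, 0], 0.6], [[0.001, -0.03, 0.003], [-14.6, 0, 0], 0.6], [[0.001, -0.037, 0.005], [-18.0, 0, 0], 0.6], [[0.001, -0.043, 0.008], [-21.2, 0, 0], 0.6], [[0.001, -0.049, 0.01], [-24.0, 0, 0], 0.6], [[0.001, -0.053, 0.012], [-26.2, 0, 0], 0.6], [[0.001, -0.056, 0.013], [-27.8, 0, 0], 0.6], [[0.001, -0.058, 0.015], [-29.0, 0, 0], 0.6], [[0.001, -0.059, 0.015], [-29.8, 0, 0], 0.6], [[0.001, -0.06, 0.016], [-30.0, 0, 0], 0.6], [[0.001, -0.06, 0.016], [-30.0, 0, 0], 0.6], [[0.001, -0.06, 0.016], [-30.0, 0, 0], 0.3], [[0.001, -0.06, 0.016], [-30.0, 0, 0], 0.3], [[0.001, -0.06, 0.016], [-30.0, 0, 0], 0.3], [[0.001, -0.06, 0.016], [-30.0, 0, 0], 0.3], [[0.001, -0.06, 0.016], [-30.0, 0, 0], 0.3], [[0.001, -0.06, 0.016], [-30.0, 0, 0], 0.3], [[0.001, -0.06, 0.016], [-30.0, 0, 0], 0.3], [[0.001, -0.06, 0.016], [-30.0, 0, 0], 0.3]]
```

{"op": "drive_tool", "data": {
  "plan": [
    [[0.0,-0.016,0.001],[-5.0,0,0],0.6],
    [[0.0,-0.023,0.002],[-10.0,0,0],0.6],
    [[0.001,-0.03,0.003],[-14.6,0,0],0.6],
    [[0.001,-0.037,0.005],[-18.0,0,0],0.6],
    [[0.001,-0.043,0.008],[-21.2,0,0],0.6],
    [[0.001,-0.049,0.01],[-24.0,0,0],0.6],
    [[0.001,-0.053,0.012],[-26.2,0,0],0.6],
    [[0.001,-0.056,0.013],[-27.8,0,0],0.6],
    [[0.001,-0.058,0.015],[-29.0,0,0],0.6],
    [[0.001,-0.059,0.015],[-29.8,0,0],0.6],
    [[0.001,-0.06,0.016],[-30.0,0,0],0.6],
    [[0.001,-0.06,0.016],[-30.0,0,0],0.6],
    [[0.001,-0.06,0.016],[-30.0,0,0],0.3],
    [[0.001,-0.06,0.016],[-30.0,0,0],0.3],
    [[0.001,-0.06,0.016],[-30.0,0,0],0.3],
    [[0.001,-0.06,0.016],[-30.0,0,0],0.3],
    [[0.001,-0.06,0.016],[-30.0,0,0],0.3],
    [[0.001,-0.06,0.016],[-30.0,0,0],0.3],
    [[0.001,-0.06,0.016],[-30.0,0,0],0.3],
    [[0.001,-0.06,0.016],[-30.0,0,0],0.3]
  ]
}}

```text
clock: 13.95
tool_pos: [0.6726, 0.0748, 0.0916]
orientation: [-160.0, 89.6, -0.0]
force: [-0.6, 0.0, 0.6]
opening: 0.0294
```

```bash
python3 -c "
from h import *
look('pics/w9.png')"
```

```text
red 3366
t 13.95 tcp [0.6726 0.0748 0.0916] ang -19.9 r 0.1198 grip 0.0294 F [-0.6  0.   0.6] j [ 23.  28. -10.   0. -52.  47.]
knob net [319. 328.] 0.66 [0.672 0.075] 0.119 -19.8
knob fit [(2679, -20), (2515, -21), (2479, -19), (2202, -22)] blob 320.0 297.0
t after 14.05
```

View pics/w9.png

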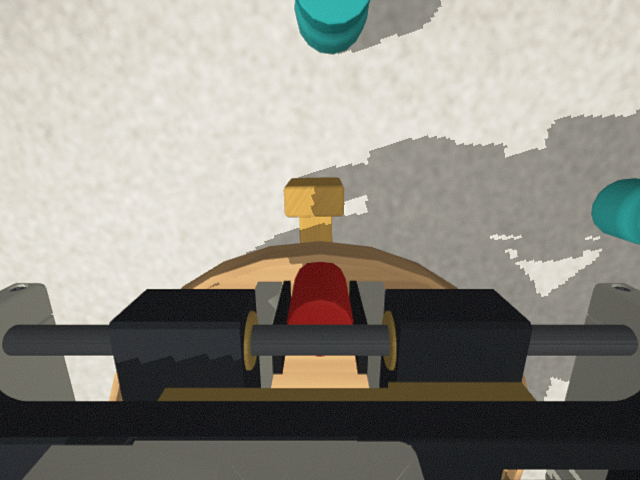

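The knob at (320,297) is in line with the brass tab at (314,200) and is gripped. Releasing and lifting.

{"op": "drive_tool", "data": {
  "plan": [
    [[0,0,0],[0,0,0],0.5],
    [[0,0,0],[0,0,0],0.7],
    [[0,0,0],[0,0,0],1],
    [[0,0,0],[0,0,0],1],
    [[0,0,0],[0,0,0],1],
    [[0,0,0],[0,0,0],1],
    [[0,0,0],[0,0,0],1],
    [[0,0,0],[0,0,0],1],
    [[0,0,0],[0,0,0],1],
    [[-0.02,0,0],[0,0,0],1],
    [[-0.05,0,0],[0,0,0],1],
    [[-0.08,0,0],[0,0,0],1],
    [[-0.11,0,0],[0,0,0],1],
    [[-0.14,0,0],[0,0,0],1],
    [[-0.15,0,0],[0,0,0],1],
    [[-0.15,0,0],[0,0,0],1]
  ]
}}

```text
clock: 15.38
tool_pos: [0.6732, 0.0752, 0.2459]
orientation: [-152.2, 89.3, 7.8]
force: [0.8, -0.1, 0.4]
opening: 0.0878
```

```bash
python3 -c "
from h import *
look('pics/w10.png')
im=ctrl.snapshot('scene');cv2.imwrite('pics/s2.png',im)
cv2.imwrite('pics/s2c.png',cv2.resize(im[130:310,220:440],None,fx=3,fy=3,interpolation=2))
look()"
```

```text
red 1086
t 15.383 tcp [0.6732 0.0752 0.2459] ang -19.6 r 0.1202 grip 0.0878 F [ 0.8 -0.1  0.4] j [ 23.  20.   0.   0. -69.  47.]
knob net [321. 234.] 0.85 [0.673 0.075] 0.12 -19.7
knob fit [(1026, -20), (989, -21), (970, -19), (872, -22)] blob 321.0 229.0
t after 15.4833
red 1131
t 15.533 tcp [0.6711 0.0748 0.2406] ang -20.1 r 0.1183 grip 0.0876 F [0.2 0.1 0.2] j [ 23.  21.   0.   0. -69.  47.]
knob net [318. 233.] 0.76 [0.672 0.076] 0.119 -19.3
knob fit [(1069, -20), (1023, -19), (1010, -21), (907, -18)] blob 319.0 228.0
t after 15.6333
```

View pics/s2c.png

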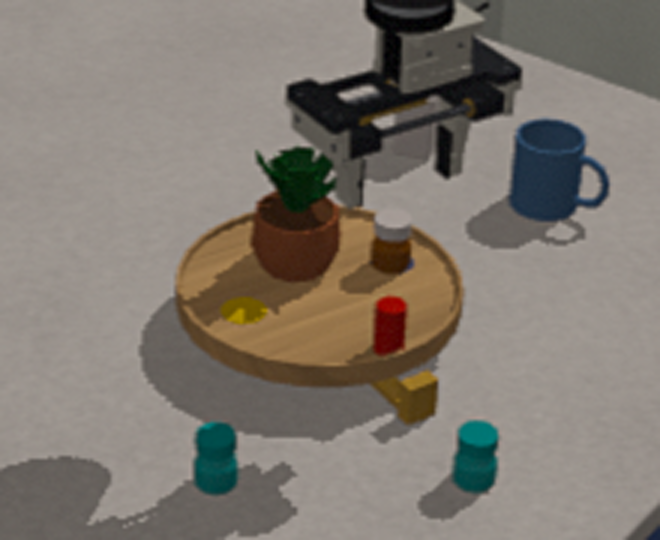

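The knob stands still beside the tab, the jar is upright on the disc, and the gripper is clear of everything. Handing in.

```bash
python3 -c "
from h import *
print(ctrl.close_job())"
```

```text
the job is handed in; nothing more can be done
None
```

The job is done and handed in at about 15.6 s on the robot's clock. The hand-in gives no verdict.

- **Push:** I pushed the knob anticlockwise with the jaws open around it. It averaged about 1.15 rad/s over the first second after release and had slowed to about 0.78 rad/s by 11.0 s.
- **Following:** I kept the gripper above the coasting knob from about 5.1 s to 11.8 s. At the five points I measured, the TCP was 54 to 68 mm above the knob. Sideways it was within about 5 mm, except for one lag of about 17 mm at 6.03 s, still inside the 25 mm allowed.
- **Parking:** I lowered the jaws around the moving knob, slowed it to the tab, closed on it gently, opened and lifted clear.

**Last checks:**
- **Knob:** at −20° in the world frame, against −19.6° and −20.4° measured for the tab, so within about 1–2 mm of the mark. Two looks 0.15 s apart agreed, so it is standing still.
- **Jar:** upright on the disc near the blue spot.
- **Forces:** below 2 N at every reading I took.
- **Other things:** the cup and both turquoise look-alikes looked untouched in the last picture. The clock and books were outside that picture; I did not check them again, but the arm was not lowered near them.

No check failed or disagreed.

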